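# Pack a coil to height and drop the clamp's latch bar into its keeper

### The job

In the coil test clamp, fill the gap between the coil standing there and the hold-down bar: take from the sloping rack the two spacer plates that together come closest under the bar without stopping it, and lay them flat and centred on the coil, one on the other. Then lift the latch bar by its red knob over the low lip of the yellow keeper, swing it across the plates and let it drop fully home into the notch. Leave the third plate in the rack, and do not disturb the coils, the solder spool or the screwdriver.

Things in the scene. Friction and masses are not known exactly. Their poses are not given: they have to be found in the camera images.
- clamp: fixed coil test clamp: aluminium base plate 190 x 100 x 12 mm; origin on the bench under the coil seat. Its x axis runs along the closed bar, from the yellow keeper (x -65 mm, the end nearer the robot) to the steel pivot post (x +70 mm, 14 mm thick, 98 mm high); z up. Four pegs 8 mm high round the seat keep the coil's foot in place
- seat (a point): centre of the coil seat, on the top face of the clamp's base plate (12 mm above the bench), axes as the clamp
- pivot (a point): on the bar's vertical pivot axis, 77.5 mm above the bench: the height of the bar's underside when it is down, in the notch or beside it. So the gap to fill above the coil is 77.5 - 12 mm - coil height (the right two plates leave 1.5 mm)
- notch (a point): middle of the yellow keeper's notch (18 mm long, 23 mm wide), at the height of the seated bar's underside, 135 mm from the pivot axis; axes as the clamp. At either side stands a prong 12 mm thick: the low lip on the -y side, 12 mm higher than this point, and the tall stop on the +y side, 24 mm higher
- lift (a joint): height of the bar above its lowest position in m, 0 to 0.035; let go, it falls by its own weight (about 2 N). It must be above 0.012 to pass over the low lip; above 0.024 it would also pass the tall stop
- swing (a joint): swing of the bar in rad about the vertical pivot: 0 is closed, over the notch; positive is swung open to the clamp's -y side (anticlockwise seen from above), up to 1.5; an inner stop ends it at -0.06. It turns freely. At the start the bar is down (lift 0) and open by 0.8 to 1.2
- knob (a point): centre of the top of the red knob at the bar's free end, 170 mm from the pivot axis: an upright round knob 18 mm in diameter and 40 mm high, on a 12 mm thick, 6 mm high neck on the bar's top face. The bar is 16 mm wide and 10 mm thick and ends 10 mm beyond the knob's axis; this point is 56 mm above the bar's underside
- rack: fixed grey rack, 100 x 210 mm; origin on the bench under its middle. Three plates lie in it side by side, 70 mm apart along its y, in varying order, each on a ridge 24 mm wide and 16 mm high above a sloping board, overhanging it by 6 mm on either side. The slope is 30 degrees, rising to the rack's +x (away from the robot); a lip 5 mm high stops the plate's lower end
- plate_thin: yellow spacer plate 60 x 36 x 6 mm (x, y, z), 20 to 45 g; origin at the centre of its underside, z out of its upper face, x along its length (up the slope while in the rack)
- plate_mid: white spacer plate 60 x 36 x 10 mm, 30 to 65 g; origin and axes as the thin one
- plate_thick: red spacer plate 60 x 36 x 14 mm, 40 to 85 g; origin and axes as the thin one
- coil_green: coil with green flanges and copper winding, 40 mm high; foot 46 mm in diameter, upper flange 42 mm, above it a boss 28 mm in diameter and 10 mm high on whose flat top the plates lie; origin at the centre of its foot. One of the three coils, varying, stands on the clamp's seat; the other two are spare, on a wooden tray to the right of the clamp
- coil_blue: the same with blue flanges, 44 mm high; origin at the centre of its foot
- coil_white: the same with white flanges, 48 mm high; origin at the centre of its foot
- spool: solder spool with pale blue flanges, 54 mm in diameter, 56 mm high, upright; origin at the centre of its foot. A bystander
- screwdriver: screwdriver 170 mm long lying on the bench beyond the clamp; origin under its middle. A bystander
Things that resemble listed ones, but are neither listed nor needed, are in the scene too. Of the things like the coil_blue, leave any that is black; of the rest the smaller one is meant.

How it is judged:
By the outcome, as a careful person would: the job done as asked, in the order asked, and still so for the second after the job is handed in, with the robot touching nothing.
It also fails if it takes over 58 s, if anything falls off the work surface, if the arm or the gripper's body presses on something with over 40 N, if the wrist force passes 120 N, or if a joint passes its speed limit or range.

### The arm

A 6-joint arm with a two-finger parallel gripper is mounted at the origin on the work surface. World frame = base frame: x ahead of the robot, y to its left, z up, the work surface at z = 0. Lengths are in m, angles in rad, forces in N, time in s.
With the tool pointing down it reaches from about 0.3 to 0.775 m from the base axis. Payload 14.6 kg.
Tool frame: the origin (TCP) lies at the centre of the arm's flange, where the gripper is bolted on; the fingertips stand 199 mm ahead of it and the grasp point (between the pads) lies ctrl.tcp_to_grasp ahead of it (ctrl.tcp_to_grasp is the distance from the TCP to the grasp point, in m); z points along the fingers, y is the line along which they close (so a half turn about z gives the same grasp; the last joint's range is limited). The gripper opens to 94 mm and grips with 3 to 60 N. Pads are 16 mm wide; open, the fingers measure 119 mm over their backs; the gripper's body (75 mm by 177 mm) begins 78 mm behind the grasp point.
Start: joints at [-1.401, 0.3, 1.521, -0, 1.321, -0.067], TCP at [0.129, -0.535, 0.405] pointing down, gripper open.
Joint ranges: [-3.03, 3.03], [-0.79, 2.21], [0.23, 2.52], [-1.04, 4.18], [0, 3.07], [-2.55, 2.55]. Speed limits (rad/s): [2.22, 2.22, 2.57, 3.14, 3.14, 3.14].

### API

Orientations are given as [roll, pitch, yaw] about the fixed x, y, z axes, in that order (R = Rz(yaw) Ry(pitch) Rx(roll)).
In Python, from station import ctrl gives the robot as it stands. The module is installed in compiled form; this text tells all that it offers.
- The arm moves only by the shell command python3 -m jog 'ROWS' [OPENING] [FORCE]. ROWS is JSON, a list of rows, each a list of 6 numbers: the shift along the tool's x, y, z in cm, then the turn, a rotation vector about the tool's x, y, z in rad. In form: [[tx, ty, tz, ax, ay, az], ...]. A call has 1 to 8 rows; each row is the pose to reach, as a shift and turn from the pose commanded when the call began, along the tool's axes at that moment; what a row does not reach only later rows make up. A row lasts 1/10 s, in which the tool goes at most 50 mm and 8.59 degrees, less where a joint would pass 70% of its speed; a pose out of reach is approached as far as the arm can. A call with a gripper value outside its range is refused whole. OPENING is the opening in per cent of the stroke, from 0 (shut) to 100 (fully open), set as the call begins (- or left out, the last holds). The fingers move at their own pace and stop on an object; FORCE is the grip in N (left out, the last holds). Time passes only in rows, so rows that repeat a pose let the fingers close. It gives the time, the measured TCP pose, the force, the opening and the grip force at its end, in the units of the state.
- ctrl.get_obs(): the state, without advancing time (a new reading comes with each control period).
- ctrl.camera(name): name is "scene" or "top" or "wrist"; returns a dict with "img" (384x512x3 uint8, blue, green, red), "intrinsics" (3x3 intrinsics, pixels), "k1" (the pictures are not rectified: a ray, as slopes to the right and down, at radius r is drawn at 1 + k1 r^2 times it, then the intrinsics apply), "R" (3x3) and "t" (3): a world point X has camera coordinates R X + t. Camera axes: x right, y down, z forward; pixel columns grow to the right and rows downward; lengths in m; the calibration is good to about 2 mm. A picture is of the moment at which its call begins. There is no depth.
- ctrl.hand_in(): hands the job in; it is judged then, once.
The state is a dict: "time_s": time; "qpos": joint angles; "joint_vel": joint speeds; "tau": joint torques, N m; "ee_pos": TCP position; "eef_rot": TCP orientation; "force": force on the tool from outside, world axes, zero at the start; "moment": the same for the moment, N m; "grip_width": finger opening in m; "grip_force": force on a finger pad.
Only numpy, scipy, OpenCV 4.12 (cv2) and the standard library are available. Lean on these libraries where they do the work, as an engineer would, in place of code of your own. Each camera call takes 0.05 s, during which the arm holds its last target. There are 200 camera calls.

## Working session

There is one attempt and no reset: what is moved stays moved. The work goes in short steps, Python scripts to look and compute and a shell command to move; the robot and the scene stay as the last step left them, time stands still between calls to the robot, and variables do not carry over. Pictures are saved under pics/ and viewed, at most 10 in all, crops included, and the job is handed in when it is done.

```bash
mkdir -p pics
cat > h.py <<'E'
import numpy as np, cv2
from station import ctrl
from scipy.spatial.transform import Rotation as Ro
def ray(c,u,v):
    K=np.array(c["intrinsics"]);k1=c["k1"]
    d=np.array([(u-K[0,2])/K[0,0],(v-K[1,2])/K[1,1]]);s=d.copy()
    for _ in range(20): s=d/(1+k1*(s@s))
    R=np.array(c["R"]);t=np.array(c["t"])
    w=R.T@np.array([s[0],s[1],1]);return -R.T@t,w/np.linalg.norm(w)
def onz(c,u,v,z):
    o,w=ray(c,u,v);return o+w*(z-o[2])/w[2]
def proj(c,X):
    X=np.array(c["R"])@np.array(X)+np.array(c["t"]);s=X[:2]/X[2];s=s*(1+c["k1"]*(s@s));K=np.array(c["intrinsics"])
    return np.array([K[0,0]*s[0]+K[0,2],K[1,1]*s[1]+K[1,2]])
def tri(c1,p1,c2,p2):
    o1,a=ray(c1,*p1);o2,b=ray(c2,*p2)
    s,*_=np.linalg.lstsq(np.c_[a,-b],o2-o1,rcond=None);P=o1+a*s[0];Q=o2+b*s[1]
    return (P+Q)/2,np.linalg.norm(P-Q)
def save(c,n,crop=None,f=1.5):
    im=c["img"]
    if crop: x0,x1,y0,y1=crop;im=im[y0:y1,x0:x1]
    cv2.imwrite("pics/"+n,cv2.resize(im,None,fx=f,fy=f,interpolation=cv2.INTER_CUBIC))
def rows(P,rpy):
    "shift(cm)/turn needed to bring TCP to P,rpy, from the measured pose"
    o=ctrl.get_obs();R0=Ro.from_euler('xyz',o["eef_rot"]);R1=Ro.from_euler('xyz',rpy)
    return np.round(np.r_[R0.inv().apply(np.array(P)-o["ee_pos"])*100,(R0.inv()*R1).as_rotvec()],3)
E
python3 - <<'E'
from h import *
import pickle
o=ctrl.get_obs();print(o["ee_pos"],o["eef_rot"],ctrl.tcp_to_grasp,o["grip_width"])
d={}
for n in("scene","top","wrist"):
    d[n]=ctrl.camera(n);save(d[n],n+"0.png");print(n,-np.array(d[n]["R"]).T@d[n]["t"],np.round(d[n]["R"],2).tolist(),d[n]["k1"])
pickle.dump(d,open("c0.pkl","wb"))
E
```

```text
[ 0.12902672 -0.53461624  0.40407223] [-3.14040741e+00 -7.99648575e-05  2.36787395e-01] 0.1804 0.0939127183399865
scene [0.94201165 0.50774194 0.67391492] [[-0.86, 0.5, -0.01], [0.33, 0.56, -0.76], [-0.38, -0.66, -0.65]] -0.03571154526074514
top [ 0.47462913 -0.06121172  1.04504053] [[0.01, -1.0, -0.02], [-0.99, -0.01, -0.17], [0.17, 0.02, -0.99]] -0.03583575086927219
wrist [ 0.19425231 -0.51947141  0.38396631] [[0.23, -0.97, -0.0], [-0.95, -0.23, 0.23], [-0.22, -0.05, -0.97]] 0.013695950165944293
```

View pics/top0.png

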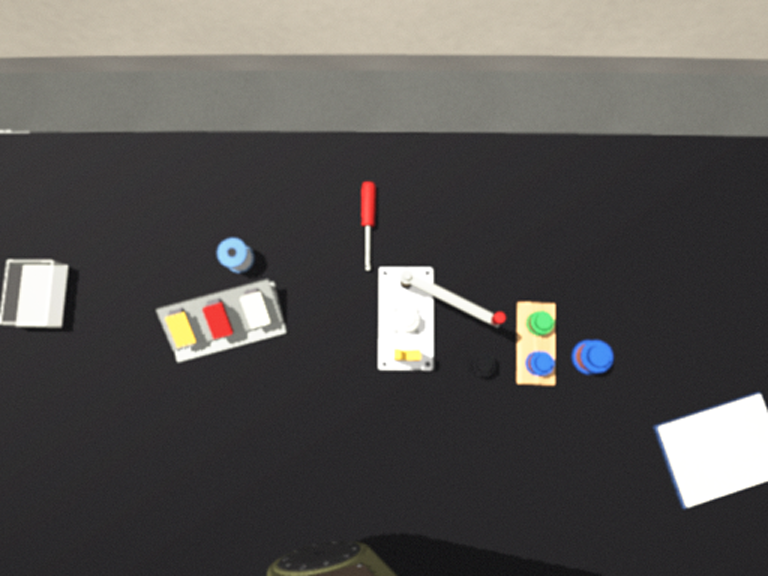

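View pics/scene0.png

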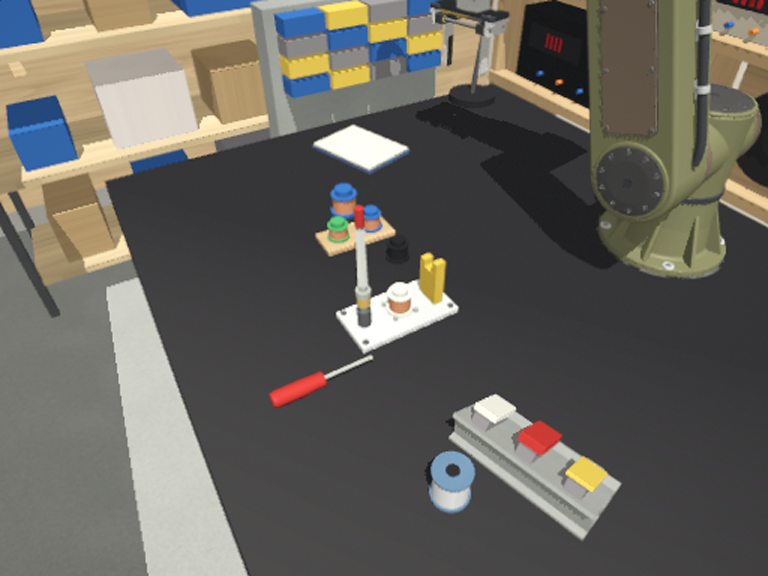

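The top view (384-px coordinates = shown/1.5) shows the clamp at about (270,213), with the white coil standing in it. That leaves a 17.5 mm gap, so I need thin (yellow) and mid (white), and red stays. Rack plates: yellow (120,220), red (145,214), white (170,207). Knob: (333,212). The scene view confirms this; the black coil, the large blue coil and the white box and pad are decoys.

Run:
```python
from h import *
import pickle
d=pickle.load(open("c0.pkl","rb"));c=d["top"];s=d["scene"]
print("K",c["intrinsics"][0][0],d["wrist"]["intrinsics"][0][0])
def blobs(c,f,box,mn=15):
    hsv=cv2.cvtColor(c["img"],cv2.COLOR_BGR2HSV).astype(int);m=f(hsv[...,0],hsv[...,1],hsv[...,2]).astype(np.uint8)
    z=np.zeros_like(m);x0,x1,y0,y1=box;z[y0:y1,x0:x1]=m[y0:y1,x0:x1]
    C,_=cv2.findContours(z,cv2.RETR_EXTERNAL,cv2.CHAIN_APPROX_NONE)
    return [cv2.minAreaRect(k) for k in sorted(C,key=cv2.contourArea,reverse=True) if cv2.contourArea(k)>=mn]
yel=lambda h,s,v:(h>18)&(h<35)&(s>120)&(v>110)
red=lambda h,s,v:((h<6)|(h>172))&(s>140)&(v>90)
whi=lambda h,s,v:(s<45)&(v>185)
for n,f,b1,b2 in(("thin",yel,(100,200,180,245),(360,420,290,340)),("thick",red,(100,200,180,245),(330,390,270,310)),("mid",whi,(155,200,180,230),(305,350,255,290))):
    a=blobs(c,f,b1)[0];b=blobs(s,f,b2)[0];P,e=tri(c,a[0],s,b[0]);print(n,np.round(P,4),"miss",round(e,4),np.round(a[0],1),np.round(a[1],1),round(a[2],1))
for a in blobs(c,red,(315,350,195,225),5)[:1]:
    b=blobs(s,red,(230,250,130,155),5)[0];P,e=tri(c,a[0],s,b[0]);print("knob",np.round(P,4),e,np.round(onz(c,*a[0],0.13),4))
for a in blobs(c,yel,(250,292,225,245),5)[:1]: print("keeper",np.round(onz(c,*a[0],.095),4),a)
for a in blobs(c,whi,(245,292,170,250),5)[:1]:
    print("base rect",a);print([np.round(onz(c,*p,.012)[:2],4).tolist() for p in cv2.boxPoints(a)], np.round(onz(c,*a[0],.012),4))
print("coil~",np.round(onz(c,271,213,.06),4),"post~",np.round(onz(c,270.5,185,.098),4))
```

```text
K 371.08672112704716 329.54755563678617
thin [0.5528 0.3225 0.0492] miss 0.0015 [120.6 219.7] [21.7 13.2] 68.2
thick [0.5701 0.2551 0.0534] miss 0.0016 [145.  213.5] [22.5 13.6] 71.6
mid [0.5854 0.1951 0.0454] miss 0.0004 [168.3 208.2] [37.4 35.9] 76.0
knob [ 0.5742 -0.2371  0.1139] 0.001858231888222884 [ 0.5732 -0.2346  0.13  ]
keeper [ 0.5104 -0.085   0.095 ] ((271.5, 236.5), (5.0, 15.0), 90.0)
base rect ((271.5, 212.0), (68.0, 39.0), 90.0)
[[0.6777, -0.031], [0.6787, -0.1415], [0.4882, -0.1409], [0.487, -0.0336]] [ 0.5815 -0.0868  0.012 ]
coil~ [ 0.5739 -0.0843  0.06  ] post~ [ 0.6428 -0.0817  0.098 ]
```

Run:
```python
from h import *
print(rows([.49,-.10,.40],[np.pi,0,.1]))
```

```text
[ 4.5288e+01 -3.3781e+01  4.5400e-01 -1.0000e-03 -0.0000e+00  1.3700e-01]
```

```bash
python3 -m jog '[[45.3,-33.8,0.4,0,0,0.137],[45.3,-33.8,0.4,0,0,0.137],[45.3,-33.8,0.4,0,0,0.137],[45.3,-33.8,0.4,0,0,0.137],[45.3,-33.8,0.4,0,0,0.137],[45.3,-33.8,0.4,0,0,0.137],[45.3,-33.8,0.4,0,0,0.137],[45.3,-33.8,0.4,0,0,0.137]]' 60 40
python3 - <<'E'
from h import *
print(rows([.49,-.10,.40],[np.pi,0,.1]))
E
```

```text
time_s: 0.95
ee_pos: [0.3854, -0.225, 0.4019]
eef_rot: [3.141, -0.0, 0.1]
force: [0.4, -1.2, -0.1]
grip_width: 0.0564
grip_force: 0.0
[ 11.655 -11.401   0.191   0.     -0.     -0.   ]
```

```bash
python3 -m jog '[[11.6,-11.4,0.2,0,0,0],[11.6,-11.4,0.2,0,0,0],[11.6,-11.4,0.2,0,0,0],[11.6,-11.4,0.2,0,0,0],[11.6,-11.4,0.2,0,0,0],[11.6,-11.4,0.2,0,0,0],[11.6,-11.4,0.2,0,0,0]]'
python3 - <<'E'
from h import *
import pickle
c=ctrl.camera("wrist");pickle.dump(c,open("cw1.pkl","wb"));save(c,"wclamp.png")
print(rows([.51,.255,.36],[np.pi,0,.25]),ctrl.get_obs()["ee_pos"])
E
```

```text
time_s: 1.65
ee_pos: [0.4879, -0.1031, 0.3999]
eef_rot: [3.141, 0.0, 0.098]
force: [0.2, -0.1, 0.6]
grip_width: 0.0564
grip_force: 0.0
[  5.695 -35.423   3.992   0.     -0.     -0.152] [ 0.48797179 -0.10309858  0.39996044]
```

View pics/wclamp.png

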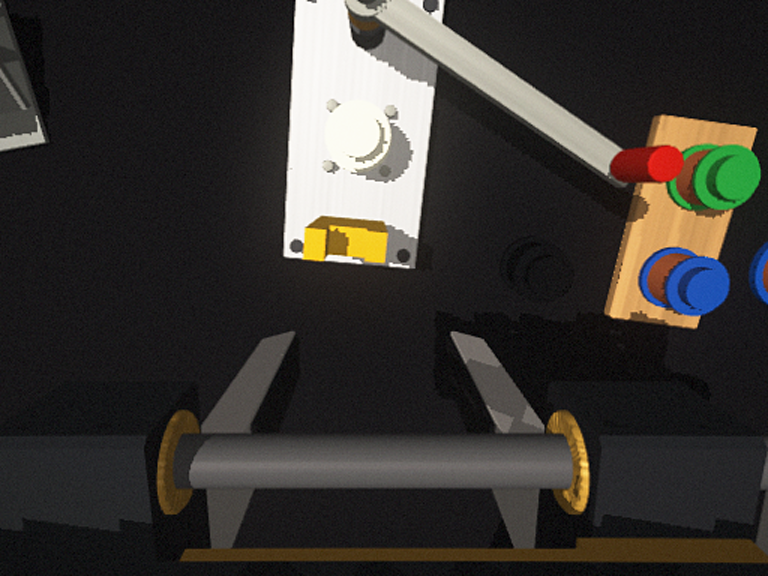

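The wrist view (shown/1.5) shows the coil boss at (237,88), the four pegs around (239,91), the keeper at (230,160), the post at (245,3) and the knob top at (442,107). Next, the rack.

```bash
python3 -m jog '[[5.0,-35.4,4.0,0,0,-0.152],[5.0,-35.4,4.0,0,0,-0.152],[5.0,-35.4,4.0,0,0,-0.152],[5.0,-35.4,4.0,0,0,-0.152],[5.0,-35.4,4.0,0,0,-0.152],[5.0,-35.4,4.0,0,0,-0.152],[5.0,-35.4,4.0,0,0,-0.152],[5.0,-35.4,4.0,0,0,-0.152]]'
python3 - <<'E'
from h import *
import pickle
c=ctrl.camera("wrist");pickle.dump(c,open("cw2.pkl","wb"));save(c,"wrack.png")
c=pickle.load(open("cw1.pkl","rb"))
pg=[onz(c,u/1.5,v/1.5,.02) for u,v in((332,104),(390,109),(328,165),(384,171))]
print("pegs",np.round(pg,4).tolist(),"seat",np.round(np.mean(pg,0),4))
g=cv2.cvtColor(c["img"],cv2.COLOR_BGR2GRAY);hs=cv2.cvtColor(c["img"],cv2.COLOR_BGR2HSV)
print(g[88,195:275].tolist());print(g[65:120,236].tolist())
# base edges by row scan
L=[];Rr=[]
for v in range(30,160,5):
    w=np.where(g[v]>150)[0];w=w[(w>180)&(w<300)]
    L.append(onz(c,w[0],v,.012)[:2]);Rr.append(onz(c,w[-1]+1,v,.012)[:2])
for E in(L,Rr):
    E=np.array(E);p=np.polyfit(E[:,0],E[:,1],1);print("edge",p,np.std(np.polyval(p,E[:,0])-E[:,1]), "y at .58",np.polyval(p,.58))
m=((hs[...,0]<8)|(hs[...,0]>170))&(hs[...,1]>150)&(hs[...,2]>60);m[:,:400]=0;m[:90]=0;m[130:]=0
y,x=np.nonzero(m);print("knob mask",x.min(),x.max(),y.min(),y.max());r=cv2.minAreaRect(np.c_[x,y].astype(np.float32));print(r)
for u,v in((447,107),(443,107)):print("knobtop",np.round(onz(c,u,v,.1335),4))
print("post top",np.round(onz(c,368/1.5,5/1.5,.098),4))
E
```

```text
time_s: 2.5
ee_pos: [0.5027, 0.2581, 0.3591]
eef_rot: [-3.141, 0.001, 0.254]
force: [-0.2, -1.4, 0.5]
grip_width: 0.0563
grip_force: 0.0
pegs [[0.5998, -0.0652, 0.02], [0.6004, -0.1051, 0.02], [0.5593, -0.0656, 0.02], [0.5591, -0.1052, 0.02]] seat [ 0.5796 -0.0853  0.02  ]
[248, 247, 246, 245, 245, 246, 247, 246, 247, 247, 245, 245, 248, 248, 248, 247, 245, 246, 246, 247, 245, 249, 251, 251, 250, 251, 251, 251, 250, 251, 251, 250, 250, 251, 251, 251, 251, 250, 250, 250, 250, 251, 250, 250, 250, 250, 250, 250, 251, 250, 250, 250, 250, 250, 250, 250, 252, 249, 204, 150, 149, 221, 254, 252, 248, 200, 131, 137, 135, 144, 141, 138, 133, 197, 253, 247, 243, 242, 243, 243]
[247, 248, 250, 250, 251, 251, 250, 250, 250, 250, 250, 251, 250, 250, 250, 251, 250, 251, 250, 250, 250, 251, 250, 251, 250, 251, 250, 251, 250, 250, 250, 250, 250, 250, 250, 250, 250, 251, 252, 237, 242, 245, 241, 253, 250, 251, 253, 218, 242, 254, 135, 252, 247, 245, 245]
edge [ 0.00451731 -0.03834774] 0.00030554779486616256 y at .58 -0.03572769702486872
edge [ 0.03464228 -0.15401939] 0.007370883927925649 y at .58 -0.13392687275519255
knob mask 407 464 97 129
((435.7347106933594, 109.79029846191406), (56.41463088989258, 29.46341323852539), 12.680383682250977)
knobtop [ 0.5756 -0.2386  0.1335]
knobtop [ 0.5753 -0.2358  0.1335]
post top [ 0.6392 -0.0868  0.098 ]
```

View pics/wrack.png

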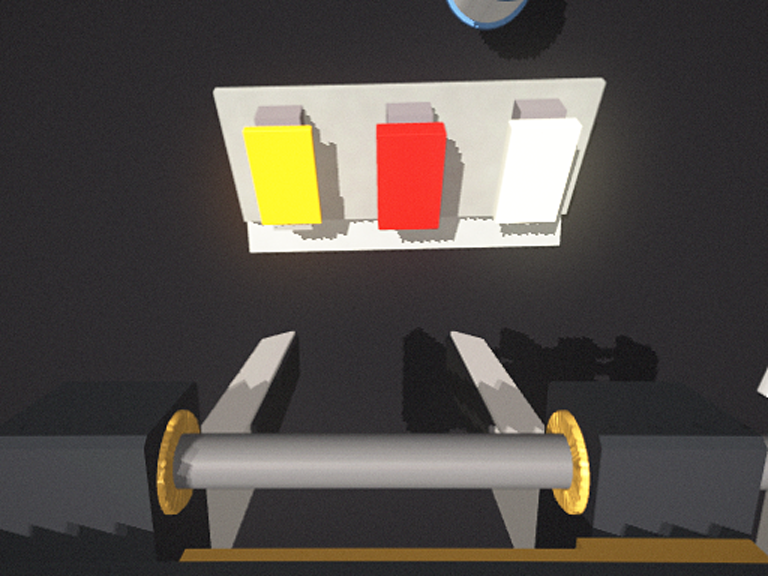

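Wrist view (shown px) of the rack: yellow top-face corners about (244,127), (313,127), (321,222), (262,224); red around (410,176); white corners about (511,119), (579,121), (561,223), (497,222). Seat pegs came out at (0.580,-0.085), a 40 mm square with yaw about 0. The distance from knob to pivot is 169 mm, as it should be.

Run:
```python
from h import *
import pickle
d=pickle.load(open("c0.pkl","rb"));w=pickle.load(open("cw2.pkl","rb"))
for n,z,a,b in(("front",.01,(249,252),(560,245)),("top",.06,(214,89),(605,79))):
    A=onz(w,a[0]/1.5,a[1]/1.5,z);B=onz(w,b[0]/1.5,b[1]/1.5,z);v=A-B;print(n,np.linalg.norm(v),"yaw",np.arctan2(-v[0],v[1]),A,B)
for n,a,p in(("thin",(285,175),(120.6,219.7)),("thick",(410,176.5),(145,213.5)),("mid",(537,171),(255/1.5,310/1.5))):
    for k in("top","scene"):
        q=p if k=="top" else {"thin":(586/1.5,473/1.5),"thick":(541/1.5,438/1.5),"mid":(495/1.5,408/1.5)}[n]
        P,e=tri(w,np.array(a)/1.5,d[k],q);print(n,k,np.round(P,4),round(e,4))
yaw=.25;P=np.array([.553,.3225,.049]);R=Ro.from_euler('z',yaw)*Ro.from_euler('y',-np.pi/6)*Ro.from_euler('x',np.pi)
T=P-R.apply([0,0,.2804]);print(T,R.as_euler('xyz'),rows(T,R.as_euler('xyz')))
```

```text
front 0.20784684751612414 yaw 0.27550060802937054 [0.49894514 0.34179755 0.01      ] [0.55548545 0.14178878 0.01      ]
top 0.20508985698296092 yaw 0.27602542152066056 [0.58970801 0.36601409 0.06      ] [0.6456019  0.16868765 0.06      ]
thin top [0.5541 0.3241 0.0441] 0.0032
thin scene [0.5552 0.3228 0.051 ] 0.0016
thick top [0.5709 0.2543 0.0568] 0.0034
thick scene [0.5715 0.2558 0.0543] 0.0047
mid top [0.5906 0.1873 0.0579] 0.0045
mid scene [0.5925 0.188  0.0545] 0.004
[0.41715848 0.28781396 0.29183352] [ 3.14159265 -0.52359878  0.25      ] [-7.527e+00 -5.103e+00  6.739e+00 -1.000e-03  5.240e-01  4.000e-03]
```

```bash
python3 -m jog '[[-7.3,-4.7,6.6,0,0.524,-0.021],[-7.3,-4.7,6.6,0,0.524,-0.021],[-7.3,-4.7,6.6,0,0.524,-0.021],[-7.3,-4.7,6.6,0,0.524,-0.021],[-7.3,-4.7,6.6,0,0.524,-0.021],[-7.3,-4.7,6.6,0,0.524,-0.021],[-7.3,-4.7,6.6,0,0.524,-0.021]]'
python3 - <<'E'
from h import *
import pickle
c=ctrl.camera("wrist");pickle.dump(c,open("cw3.pkl","wb"));save(c,"wpre.png");o=ctrl.get_obs();print(o["eef_rot"])
R=Ro.from_euler('xyz',o["eef_rot"])
for dz in(.199,.28):print(proj(c,o["ee_pos"]+R.apply([0,0,dz]))*1.5)
E
```

```text
time_s: 3.25
ee_pos: [0.4213, 0.2819, 0.2943]
eef_rot: [3.135, -0.522, 0.273]
force: [-0.2, 0.5, -0.5]
grip_width: 0.0564
grip_force: 0.0
[ 3.13525942 -0.52277045  0.27356712]
[369.6861022  355.50309727]
[370.25887802 302.7549689 ]
```

View pics/wpre.png

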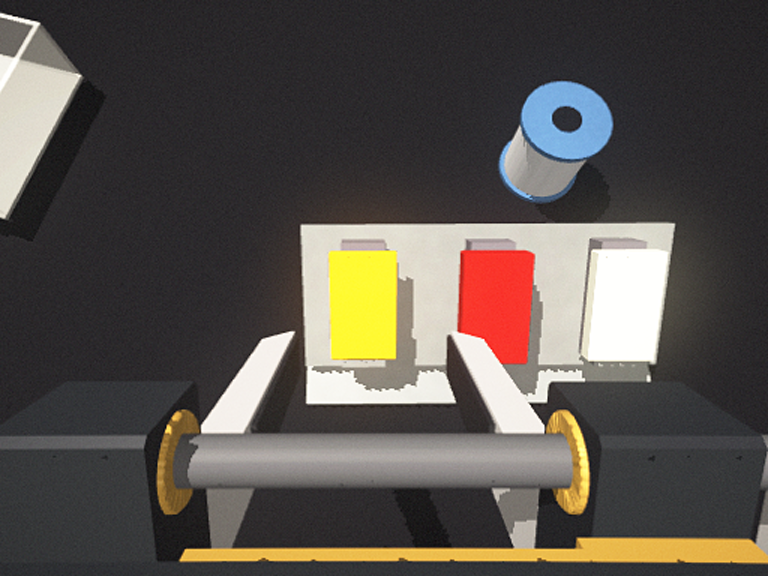

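The pre-grasp view shows the yellow top face squarely at (329,251)-(396,359) shown px, and the rack edges are parallel to the picture. The grasp axis projects at about (370,303), so the plate is centred within a few mm.

Run:
```python
from h import *
import pickle
a=pickle.load(open("cw2.pkl","rb"));b=pickle.load(open("cw3.pkl","rb"));o=ctrl.get_obs()
R=Ro.from_euler('xyz',o["eef_rot"])
def quad(c,box,f):
    h=cv2.cvtColor(c["img"],cv2.COLOR_BGR2HSV).astype(int);m=f(h[...,0],h[...,1],h[...,2]).astype(np.uint8);z=0*m;x0,x1,y0,y1=box;z[y0:y1,x0:x1]=m[y0:y1,x0:x1]
    C=max(cv2.findContours(z,cv2.RETR_EXTERNAL,cv2.CHAIN_APPROX_NONE)[0],key=cv2.contourArea)[:,0].astype(float)
    cn=[C[np.argmax(C@np.array(s))] for s in((-1,-1),(1,-1),(1,1),(-1,1))];return np.array(cn)
yel=lambda h,s,v:(h>18)&(h<35)&(s>150)&(v>225)
q1=quad(a,(155,220,75,155),yel);q2=quad(b,(210,275,160,245),yel)
print((q1*1.5).tolist(),(q2*1.5).tolist())
P=[];
for p,q in zip(q1,q2):
    X,e=tri(a,p,b,q);P.append(X);print(np.round(X,4),round(e,4),"tool",np.round(R.inv().apply(X-o["ee_pos"])*100,2))
P=np.array(P);print("sides",[round(np.linalg.norm(P[i]-P[i-1]),4) for i in range(4)],"slope",np.degrees(np.arcsin(((P[0]-P[3])/np.linalg.norm(P[0]-P[3]))[2])))
print("centre",P.mean(0),"tool",R.inv().apply(P.mean(0)-o["ee_pos"])*100)
print("white")
w1=np.array([(511,119),(579,121),(561,223),(497,222)])/1.5;w2=np.array([(598,250),(667,250),(656,362),(595,357)])/1.5
for p,q in zip(w1,w2):
    X,e=tri(a,p,b,q);print(np.round(X,4),round(e,4))
```

```text
[[244.5, 127.5], [310.5, 126.0], [319.5, 222.0], [262.5, 223.5]] [[331.5, 250.5], [394.5, 250.5], [394.5, 357.0], [331.5, 357.0]]
[0.5746 0.3448 0.0663] 0.0008 tool [ 2.89 -2.08 27.94]
[0.5843 0.3124 0.064 ] 0.0002 tool [ 2.82  1.31 28.2 ]
[0.5335 0.2981 0.0389] 0.0005 tool [-3.01  1.31 27.73]
[0.5241 0.3313 0.0393] 0.0 tool [-2.99 -2.14 27.68]
sides [np.float64(0.0589), np.float64(0.0339), np.float64(0.0584), np.float64(0.0345)] slope 27.345778296711426
centre [0.55410774 0.32163062 0.05213377] tool [-0.07359529 -0.39888057 27.8880431 ]
white
[0.6133 0.2099 0.0655] 0.0028
[0.6203 0.1771 0.0702] 0.0023
[0.5695 0.1573 0.0371] 0.0013
[0.5602 0.1968 0.05  ] 0.0019
```

```bash
python3 -m jog '[[-0.1,-0.4,2,0,0,0],[-0.1,-0.4,5,0,0,0],[-0.1,-0.4,7,0,0,0],[-0.1,-0.4,8.5,0,0,0],[-0.1,-0.4,8.9,0,0,0],[-0.1,-0.4,8.9,0,0,0]]'
python3 -m jog '[[0,0,0,0,0,0],[0,0,0,0,0,0],[0,0,0,0,0,0],[0,0,0,0,0,0]]' 0 30
```

```text
time_s: 3.9
ee_pos: [0.462, 0.2976, 0.216]
eef_rot: [3.135, -0.523, 0.274]
force: [0.3, -0.8, -0.3]
grip_width: 0.0564
grip_force: 0.0
time_s: 4.3
ee_pos: [0.4617, 0.2978, 0.2169]
eef_rot: [3.136, -0.525, 0.275]
force: [-3.8, -1.8, 7.0]
grip_width: 0.0357
grip_force: 30.0
```

```bash
python3 -m jog '[[0,0,-1,0,0,0],[0,0,-3,0,0,0],[0,0,-6,0,0,0],[0,0,-10,0,0,0],[0,0,-10,0,0,0]]'
python3 - <<'E'
from h import *
print(rows([.58,-.085,.33],[np.pi,0,0.0]))
E
```

```text
time_s: 4.8
ee_pos: [0.4123, 0.2848, 0.3073]
eef_rot: [3.138, -0.53, 0.275]
force: [0.4, 0.7, -0.3]
grip_width: 0.0356
grip_force: 30.0
[ 6.426 40.138  1.291 -0.069 -0.527  0.267]
```

```bash
python3 -m jog '[[6.4,40.1,1.3,-0.069,-0.527,0.267],[6.4,40.1,1.3,-0.069,-0.527,0.267],[6.4,40.1,1.3,-0.069,-0.527,0.267],[6.4,40.1,1.3,-0.069,-0.527,0.267],[6.4,40.1,1.3,-0.069,-0.527,0.267],[6.4,40.1,1.3,-0.069,-0.527,0.267],[6.4,40.1,1.3,-0.069,-0.527,0.267],[6.4,40.1,1.3,-0.069,-0.527,0.267]]'
python3 - <<'E'
from h import *
print(rows([.5796,-.0853,.33],[np.pi,0,0.0]))
E
```

```text
time_s: 5.6
ee_pos: [0.5785, -0.0811, 0.3254]
eef_rot: [3.138, 0.005, -0.001]
force: [0.7, 0.2, -0.5]
grip_width: 0.0352
grip_force: 30.0
[ 0.108  0.425 -0.464  0.003  0.005 -0.001]
```

```bash
python3 -m jog '[[0.1,0.4,0,0.003,0.005,0],[0.1,0.4,0,0.003,0.005,0]]'
python3 - <<'E'
from h import *
import pickle
c=pickle.load(open("cw1.pkl","rb"));print("boss top",onz(c,355/1.5,133/1.5,.06))
im=c["img"][55:125,195:280].astype(float);e=np.clip((im-225)*8,0,255).astype(np.uint8)
w=ctrl.camera("wrist");pickle.dump(w,open("cw4.pkl","wb"))
o=ctrl.get_obs();print(o["ee_pos"],o["eef_rot"])
cv2.imwrite("pics/mix.png",np.vstack([cv2.resize(w["img"],None,fx=1,fy=1),cv2.resize(np.hstack([e,im.astype(np.uint8)]),(512,210),interpolation=cv2.INTER_NEAREST)]))
E
```

```text
time_s: 5.8
ee_pos: [0.5791, -0.0839, 0.3247]
eef_rot: [3.142, 0.001, -0.003]
force: [-0.6, 1.0, 0.0]
grip_width: 0.0357
grip_force: 30.0
boss top [ 0.57940478 -0.08416938  0.06      ]
[ 0.57885114 -0.08277175  0.32484072] [ 3.14148663e+00  1.26093441e-03 -1.21899830e-03]
```

View pics/mix.png

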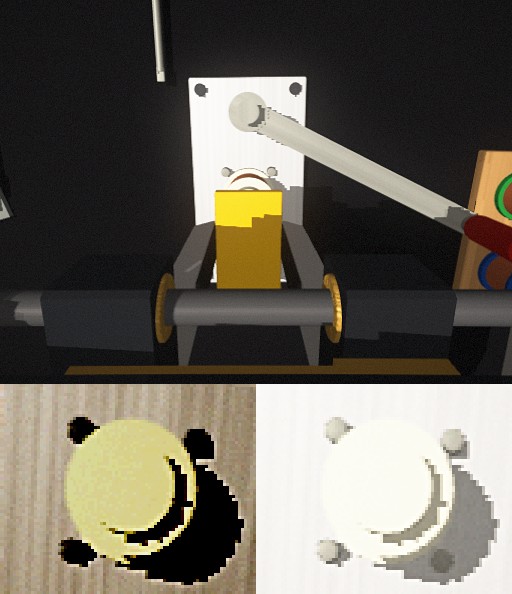

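Wrist view: the yellow plate is held squarely, with its far edge at v≈191, u 216–281. The post is at (247,112), and the coil below is visible between the pegs. The contrast crop puts the boss centre at about (237.7,87.7) in the earlier picture, which agrees with the pegs.

Run:
```python
from h import *
import pickle
w=pickle.load(open("cw4.pkl","rb"));c=pickle.load(open("cw1.pkl","rb"));o=ctrl.get_obs()
print("boss",onz(c,237.7,87.7,.06))
for z in(.130,.135,.140):
    A=onz(w,216,191,z);B=onz(w,281.5,191,z);print(z,"far edge",A-o["ee_pos"],B-o["ee_pos"],"w",np.linalg.norm(A-B))
print("post",onz(w,247,112,.098), "pegs far",onz(w,226,172,.02),onz(w,272,172,.02))
print(rows([.5797,-.085,.33],[np.pi,0,0]))
```

```text
boss [ 0.58034435 -0.08504406  0.06      ]
0.13 far edge [ 0.02838844  0.01566851 -0.19484072] [ 0.02825682 -0.01985711 -0.19484072] w 0.03552586333447544
0.135 far edge [ 0.02950303  0.01516717 -0.18984072] [ 0.02937519 -0.01934043 -0.18984072] w 0.034507842047383996
0.14 far edge [ 0.03061762  0.01466583 -0.18484072] [ 0.03049355 -0.01882376 -0.18484072] w 0.033489820760292555
post [ 0.64915044 -0.08400808  0.098     ] pegs far [ 0.59966614 -0.06524154  0.02      ] [ 0.59951823 -0.10537087  0.02      ]
[ 0.085  0.223 -0.516  0.     0.001 -0.001]
```

```bash
python3 -m jog '[[0.17,0.05,1.5,0,0.001,0],[0.17,0.05,4,0,0.001,0],[0.17,0.05,5.5,0,0.001,0],[0.17,0.05,6,0,0.001,0],[0.17,0.05,6,0,0.001,0],[0.17,0.05,6,0,0.001,0]]'
python3 -m jog '[[0,0,0.1,0,0,0],[0,0,0.2,0,0,0],[0,0,0.2,0,0,0]]'
```

```text
time_s: 6.45
ee_pos: [0.581, -0.0833, 0.2661]
eef_rot: [3.141, -0.002, -0.0]
force: [0.6, -1.0, -0.4]
grip_width: 0.0352
grip_force: 30.0
time_s: 6.75
ee_pos: [0.5809, -0.0836, 0.2636]
eef_rot: [3.141, -0.001, -0.001]
force: [-0.6, -0.3, 0.4]
grip_width: 0.0354
grip_force: 30.0
```

```bash
python3 -m jog '[[0,0,0.1,0,0,0],[0,0,0.2,0,0,0],[0,0,0.2,0,0,0]]' | grep -E "force|ee"
python3 -m jog '[[0,0,0.1,0,0,0],[0,0,0.1,0,0,0]]'| grep -E "force|ee"
python3 -m jog '[[0,0,0.1,0,0,0],[0,0,0.1,0,0,0]]'| grep -E "force|ee"
```

```text
ee_pos: [0.5808, -0.0835, 0.2612]
eef_rot: [3.141, -0.001, -0.001]
force: [0.1, 0.0, -0.3]
grip_force: 30.0
ee_pos: [0.5808, -0.0835, 0.2603]
eef_rot: [3.141, -0.001, -0.001]
force: [0.0, -0.6, 0.3]
grip_force: 30.0
ee_pos: [0.5808, -0.0835, 0.2593]
eef_rot: [3.141, -0.001, -0.001]
force: [0.2, 0.1, -1.4]
grip_force: 30.0
```

```bash
for i in 1; do python3 -m jog '[[0,0,0.1,0,0,0],[0,0,0.1,0,0,0]]'| grep -E "force|ee"; done
python3 -m jog '[[0,0,0.1,0,0,0],[0,0,0.1,0,0,0]]'| grep -E "force|ee"
python3 - <<'E'
from h import *
c=ctrl.camera("scene");save(c,"s5.png",(200,330,140,250),4)
E
```

```text
ee_pos: [0.5808, -0.0835, 0.2583]
eef_rot: [3.141, -0.001, -0.001]
force: [0.6, -0.1, -0.3]
grip_force: 30.0
ee_pos: [0.5808, -0.0835, 0.2572]
eef_rot: [3.141, -0.001, -0.001]
force: [0.1, 0.1, -0.4]
grip_force: 30.0
```

View pics/s5.png

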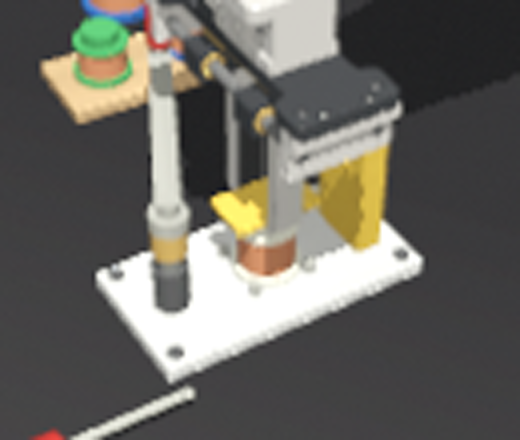

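The scene crop shows the plate level just over the boss, with the fingers beside the upper flange. No contact yet, so I'll keep going in small steps.

```bash
python3 -m jog '[[0,0,0.1,0,0,0],[0,0,0.1,0,0,0]]'| grep -E "force:|ee"
python3 -m jog '[[0,0,0.1,0,0,0],[0,0,0.1,0,0,0]]'| grep -E "force:|ee"
```

```text
ee_pos: [0.5808, -0.0835, 0.2562]
eef_rot: [3.141, -0.001, -0.001]
force: [0.5, -0.2, 0.2]
grip_force: 30.0
ee_pos: [0.5808, -0.0835, 0.2553]
eef_rot: [3.141, -0.001, -0.001]
force: [0.6, -0.2, 0.2]
grip_force: 30.0
```

```bash
python3 -m jog '[[0,0,0.1,0,0,0],[0,0,0.1,0,0,0]]'| grep -E "force:|ee_"
```

```text
ee_pos: [0.5809, -0.0835, 0.2546]
force: [-0.2, -0.2, 1.1]
grip_force: 30.0
```

```bash
python3 -m jog '[[0,0,0.1,0,0,0],[0,0,0.1,0,0,0]]'| grep -E "force:|ee_"
```

```text
ee_pos: [0.581, -0.0836, 0.2545]
force: [-4.4, -0.2, 11.0]
grip_force: 30.0
```

```bash
python3 -m jog '[[0,0,-0.1,0,0,0],[0,0,-0.1,0,0,0]]'| grep -E "force:|ee_"
python3 -m jog '[[0,0,0,0,0,0],[0,0,0,0,0,0],[0,0,0,0,0,0],[0,0,-0.5,0,0,0],[0,0,-2,0,0,0],[0,0,-5,0,0,0],[0,0,-9,0,0,0],[0,0,-9,0,0,0]]' 55
python3 - <<'E'
from h import *
import pickle
w=ctrl.camera("wrist");pickle.dump(w,open("cw5.pkl","wb"))
s=ctrl.camera("scene");pickle.dump(s,open("cs5.pkl","wb"))
a=cv2.resize(w["img"][90:290,150:350],(400,400),interpolation=cv2.INTER_CUBIC);b=cv2.resize(s["img"][150:250,200:300],(400,400),interpolation=cv2.INTER_CUBIC)
cv2.imwrite("pics/p1.png",np.hstack([a,b]))
print(rows([.417,.20,.35],[np.pi,-.5236,.275]))
E
```

```text
ee_pos: [0.5809, -0.0836, 0.2545]
force: [-0.8, -0.5, 4.0]
grip_force: 30.0
time_s: 9.7
ee_pos: [0.5812, -0.0835, 0.3511]
eef_rot: [3.139, -0.01, -0.001]
force: [0.6, -0.6, 0.8]
grip_width: 0.0518
grip_force: 0.0
[-16.385 -28.333  -0.484   0.074   0.517  -0.269]
```

View pics/p1.png

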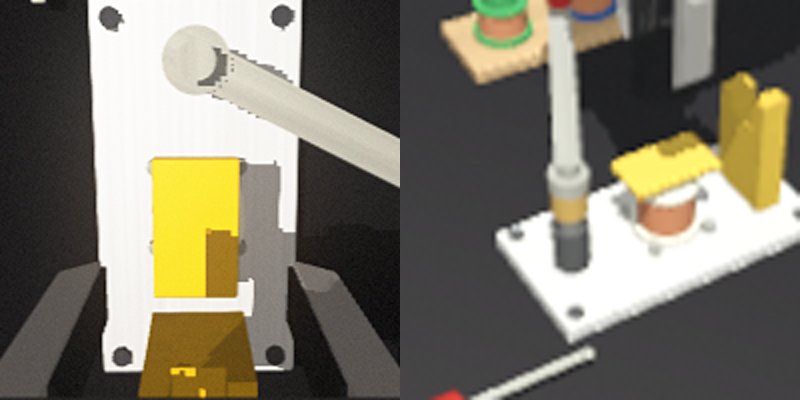

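The plate lies flat on the boss. Crop corners are (153,157), (240,157), (239,297), (153,297), with the pegs just showing at both sides, and in the scene view it looks level.

Run:
```python
from h import *
import pickle
w=pickle.load(open("cw5.pkl","rb"));f=lambda x,y,z:onz(w,150+x/2,90+y/2,z)
q=np.array([f(x,y,.066) for x,y in((153,157),(240,157),(239,297),(153,297))]);print(q,q.mean(0),np.ptp(q,0))
print("post",f(194,60,.098),"bolts",[np.round(f(x,y,.012),4).tolist() for x,y in((110,18),(282,16),(275,355),(122,356))])
```

```text
[[ 0.61097921 -0.06726289  0.066     ]
 [ 0.61090779 -0.10254144  0.066     ]
 [ 0.55092979 -0.10289412  0.066     ]
 [ 0.55102692 -0.06629981  0.066     ]] [ 0.58096093 -0.08474956  0.066     ] [0.06004941 0.03659431 0.        ]
post [ 0.64915953 -0.08399406  0.098     ] bolts [[0.6685, -0.0449, 0.012], [0.6692, -0.125, 0.012], [0.499, -0.1259, 0.012], [0.4987, -0.046, 0.012]]
```

Run:
```python
from h import *
print(rows([.4583,.1514,.2914],[np.pi,-.524,.275]))
```

```text
[-12.272 -23.482   5.395   0.074   0.517  -0.269]
```

```bash
python3 -m jog '[[-12.3,-23.5,3,0.074,0.517,-0.269],[-12.3,-23.5,3,0.074,0.517,-0.269],[-12.3,-23.5,5.4,0.074,0.517,-0.269],[-12.3,-23.5,5.4,0.074,0.517,-0.269],[-12.3,-23.5,5.4,0.074,0.517,-0.269],[-12.3,-23.5,5.4,0.074,0.517,-0.269],[-12.3,-23.5,5.4,0.074,0.517,-0.269],[-12.3,-23.5,5.4,0.074,0.517,-0.269]]'
python3 - <<'E'
from h import *
import pickle
c=ctrl.camera("wrist");pickle.dump(c,open("cw6.pkl","wb"));save(c,"wpre2.png")
print(rows([.4583,.1514,.2914],[np.pi,-.524,.275]))
E
```

```text
time_s: 10.6
ee_pos: [0.4581, 0.1514, 0.29]
eef_rot: [-3.14, -0.521, 0.275]
force: [0.6, 0.2, -0.3]
grip_width: 0.052
grip_force: 0.0
[ 0.061 -0.047 -0.107 -0.001  0.003 -0.001]
```

View pics/wpre2.png

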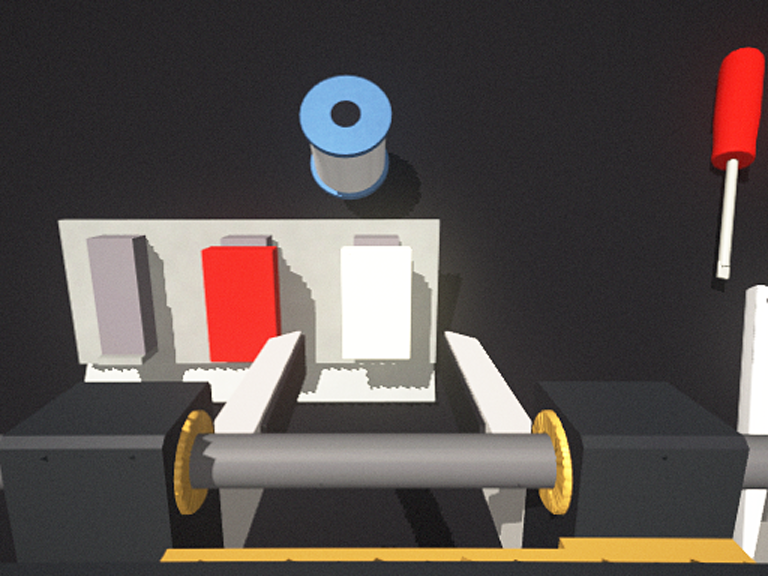

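White plate's top face at (342..411, 247..359) shown px, nearly between the fingers; red is untouched. Check the offset in tool axes.

Run:
```python
from h import *
import pickle
def pl(c,ee,rot,u,v,z):
    R=Ro.from_euler('xyz',rot);o,w=ray(c,u,v);o=R.inv().apply(o-ee);w=R.inv().apply(w);return o+w*(z-o[2])/w[2]
o=ctrl.get_obs();c=pickle.load(open("cw6.pkl","rb"))
q=np.array([pl(c,o["ee_pos"],o["eef_rot"],u/1.5,v/1.5,.2707) for u,v in((342,247),(411.5,247),(410,359),(342,359))]);print(q,q.mean(0),np.ptp(q,0))
c=pickle.load(open("cw3.pkl","rb"))
q=np.array([pl(c,np.array([.4213,.2819,.2943]),[3.135,-.5228,.2736],u/1.5,v/1.5,.279) for u,v in((329.5,250.5),(396.5,250.5),(395.5,358.5),(330.5,358.5))]);print("thin then",q.mean(0),np.ptp(q,0))
```

```text
[[ 0.03136043 -0.01529346  0.2707    ]
 [ 0.03137332  0.0200738   0.2707    ]
 [-0.02910893  0.02040294  0.2707    ]
 [-0.02912173 -0.01611906  0.2707    ]] [0.00112577 0.00226606 0.2707    ] [0.06049504 0.036522   0.        ]
thin then [-0.00155402 -0.00414197  0.279     ] [6.03874757e-02 3.60632611e-02 5.55111512e-17]
```

```bash
python3 -m jog '[[0.1,0.13,2,0,0,0],[0.1,0.13,5,0,0,0],[0.1,0.13,7,0,0,0],[0.1,0.13,7.9,0,0,0],[0.1,0.13,7.9,0,0,0],[0.1,0.13,7.9,0,0,0]]' | grep ee_
python3 -m jog '[[0,0,0,0,0,0],[0,0,0,0,0,0],[0,0,0,0,0,0],[0,0,0,0,0,0]]' 0 30
python3 -m jog '[[0,0,-1,0,0,0],[0,0,-3,0,0,0],[0,0,-6,0,0,0],[0,0,-10,0,0,0],[0,0,-10,0,0,0]]'
python3 - <<'E'
from h import *
print(rows([.5803,-.0837,.33],[np.pi,0,0.0]))
E
```

```text
ee_pos: [0.4972, 0.1608, 0.2228]
time_s: 11.65
ee_pos: [0.497, 0.1613, 0.2229]
eef_rot: [-3.14, -0.522, 0.274]
force: [-5.3, -2.8, 7.6]
grip_width: 0.0357
grip_force: 30.0
time_s: 12.15
ee_pos: [0.448, 0.1475, 0.3132]
eef_rot: [-3.14, -0.528, 0.275]
force: [0.1, 1.0, -0.3]
grip_width: 0.0354
grip_force: 30.0
[ 6.431 25.844  1.766 -0.074 -0.524  0.269]
```

```bash
python3 -m jog '[[6.4,25.8,1.8,-0.074,-0.524,0.269],[6.4,25.8,1.8,-0.074,-0.524,0.269],[6.4,25.8,1.8,-0.074,-0.524,0.269],[6.4,25.8,1.8,-0.074,-0.524,0.269],[6.4,25.8,1.8,-0.074,-0.524,0.269],[6.4,25.8,1.8,-0.074,-0.524,0.269],[6.4,25.8,1.8,-0.074,-0.524,0.269],[6.4,25.8,1.8,-0.074,-0.524,0.269]]'
python3 - <<'E'
from h import *
import pickle
w=ctrl.camera("wrist");pickle.dump(w,open("cw7.pkl","wb"));save(w,"w7.png",(150,350,120,300),3)
print(rows([.5803,-.0837,.33],[np.pi,0,0.0]))
E
```

```text
time_s: 12.95
ee_pos: [0.5809, -0.0827, 0.3242]
eef_rot: [3.14, 0.007, -0.001]
force: [0.1, 0.3, -0.4]
grip_width: 0.0355
grip_force: 30.0
[-0.058  0.145 -0.555  0.001  0.007 -0.   ]
```

View pics/w7.png

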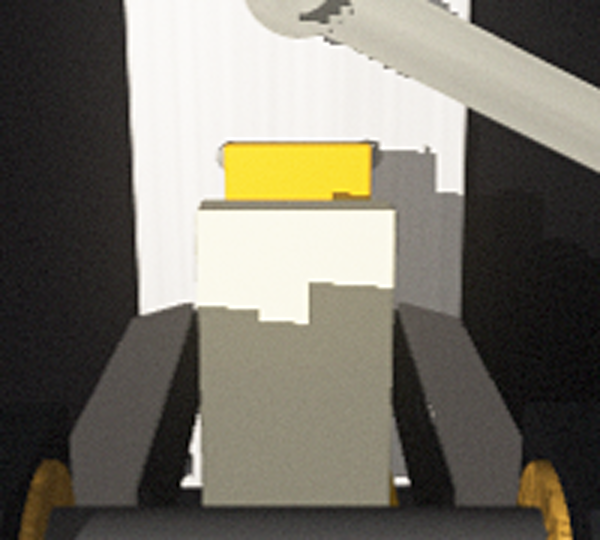

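The held white plate's far top edge is at crop y≈209 (u 198–395). The yellow plate on the coil has its far edge at y≈143 (u 224–372). Both look parallel.

Run:
```python
from h import *
import pickle
w=pickle.load(open("cw7.pkl","rb"));f=lambda x,y,z:np.round(onz(w,150+x/3,120+y/3,z),4)
for z in(.134,.1367,.139):print("white far",f(198,209,z),f(395,209,z))
print("yellow far",f(224,143,.066),f(372,143,.066))
```

```text
white far [ 0.6097 -0.0666  0.134 ] [ 0.6096 -0.1012  0.134 ]
white far [ 0.6103 -0.0668  0.1367] [ 0.6102 -0.1009  0.1367]
white far [ 0.6108 -0.0671  0.139 ] [ 0.6107 -0.1007  0.139 ]
yellow far [ 0.6108 -0.0666  0.066 ] [ 0.6107 -0.1024  0.066 ]
```

```bash
python3 -m jog '[[0,0.07,1.5,0,0.007,0],[0,0.07,4,0,0.007,0],[0,0.07,5,0,0.007,0],[0,0.07,5.3,0,0.007,0],[0,0.07,5.3,0,0.007,0],[0,0.07,5.3,0,0.007,0]]' | grep -E "force:|ee"
python3 -m jog '[[0,0,0.1,0,0,0],[0,0,0.2,0,0,0],[0,0,0.2,0,0,0]]' | grep -E "force:|ee"
python3 -m jog '[[0,0,0.1,0,0,0],[0,0,0.2,0,0,0],[0,0,0.2,0,0,0]]' | grep -E "force:|ee_"
```

```text
ee_pos: [0.5811, -0.0837, 0.2728]
eef_rot: [3.14, -0.002, -0.0]
force: [-0.2, -0.2, -0.4]
grip_force: 30.0
ee_pos: [0.5809, -0.084, 0.2698]
eef_rot: [3.14, -0.001, -0.001]
force: [-0.4, -0.6, -0.0]
grip_force: 30.0
ee_pos: [0.5809, -0.0839, 0.2676]
force: [-0.2, -0.3, -0.1]
grip_force: 30.0
```

```bash
python3 -m jog '[[0,0,0.1,0,0,0],[0,0,0.2,0,0,0],[0,0,0.2,0,0,0]]' | grep -E "force:|ee_"
python3 -m jog '[[0,0,0.1,0,0,0],[0,0,0.1,0,0,0]]' | grep -E "force:|ee_"
python3 -m jog '[[0,0,0.1,0,0,0],[0,0,0.1,0,0,0]]' | grep -E "force:|ee_"
```

```text
ee_pos: [0.5811, -0.0839, 0.2674]
force: [-5.6, 1.1, 15.1]
grip_force: 30.0
ee_pos: [0.5812, -0.0839, 0.2674]
force: [-9.4, 1.9, 24.8]
grip_force: 30.0
ee_pos: [0.5813, -0.0839, 0.2672]
force: [-11.5, 2.3, 31.9]
grip_force: 30.0
```

```bash
python3 -m jog '[[0,0,-0.2,0,0,0],[0,0,-0.36,0,0,0],[0,0,-0.36,0,0,0]]' | grep -E "force:|ee_"
python3 -m jog '[[0,0,0,0,0,0],[0,0,0,0,0,0],[0,0,0,0,0,0],[0,0,-0.5,0,0,0],[0,0,-2,0,0,0],[0,0,-5,0,0,0],[0,0,-9,0,0,0],[0,0,-9,0,0,0]]' 55| grep -E "force:|ee|grip"
python3 - <<'E'
from h import *
import pickle
w=ctrl.camera("wrist");pickle.dump(w,open("cw8.pkl","wb"));s=ctrl.camera("scene");pickle.dump(s,open("cs8.pkl","wb"));t=ctrl.camera("top");pickle.dump(t,open("ct8.pkl","wb"))
g=cv2.cvtColor(w["img"],cv2.COLOR_BGR2HSV)
y=((g[...,0]>18)&(g[...,0]<35)&(g[...,1]>120));
# white plate outline against: expect plate corners projected if centred
for cx,cy,z in((.581,-.0848,.076),(.581,-.0848,.066)):
    print([np.round(proj(w,[cx+a,cy+b,z]),1).tolist() for a,b in((.03,.018),(.03,-.018),(-.03,-.018),(-.03,.018))])
G=cv2.cvtColor(w["img"],cv2.COLOR_BGR2GRAY)
for v in range(160,246,6):print(v,"Y",np.where(y[v,200:300])[0][[0,-1]]+200 if y[v,200:300].any() else None," ".join(map(str,G[v,212:288:2])))
E
```

```text
ee_pos: [0.5809, -0.0839, 0.2673]
force: [-0.3, 0.7, -0.6]
grip_force: 30.0
ee_pos: [0.5812, -0.0838, 0.3641]
eef_rot: [3.138, -0.01, -0.001]
force: [-0.2, 0.9, 0.0]
grip_width: 0.0517
grip_force: 0.0
[[225.5, 168.0], [269.4, 167.9], [268.5, 237.3], [226.7, 237.4]]
[[226.2, 166.4], [268.6, 166.3], [267.8, 233.4], [227.3, 233.5]]
160 Y None 246 249 249 246 248 247 245 248 246 246 247 245 247 246 244 247 246 247 247 246 247 246 245 244 244 241 243 243 243 243 243 245 242 244 242 243 241 241
166 Y None 246 248 249 246 248 246 247 243 195 189 194 194 197 193 189 199 196 193 205 200 204 202 197 199 198 193 195 214 244 247 244 244 240 243 242 243 242 242
172 Y None 245 248 248 244 247 248 197 235 250 250 250 249 250 249 250 248 249 250 249 249 249 249 249 249 249 249 249 248 249 87 132 136 132 142 137 140 136 136
178 Y None 246 248 247 245 246 246 246 231 249 249 249 249 249 249 250 249 250 249 249 249 249 249 249 249 249 248 249 248 247 134 141 136 139 137 136 137 138 135
184 Y None 244 247 248 244 245 246 244 237 249 249 249 249 249 249 249 249 249 249 249 249 249 249 249 248 249 249 249
[... 962 characters left out ...]
150 148 144 147 147 136 134 134 129 131 131 129 129 133 131
226 Y None 241 241 242 239 237 240 239 235 249 248 248 248 248 248 248 248 248 248 248 248 248 239 149 147 146 148 146 149 132 125 124 123 128 129 131 130 128 130
232 Y None 241 239 241 239 237 240 237 237 249 248 248 248 248 248 248 247 248 248 247 248 247 239 143 146 143 145 144 142 168 239 238 235 237 236 223 123 125 127
238 Y None 239 238 240 237 235 240 238 237 240 232 238 242 238 240 237 238 239 237 238 239 236 239 241 238 239 239 239 242 235 236 238 236 237 236 220 123 128 130
244 Y [226 270] 238 237 239 237 235 239 242 119 95 97 98 97 94 97 105 102 93 97 102 99 100 97 98 102 93 101 94 94 96 98 124 122 126 194 228 125 125 125
```

White plate spans u 226–269, v 167–236. That matches the projection of a level plate centred at (0.581,-0.085) on the yellow one, which it hides completely. Now the knob.

Run:
```python
from h import *
import pickle
print(np.round(ctrl.get_obs()["qpos"],3),rows([.575,-.237,.36],[np.pi,0,1.1]))
t=pickle.load(open("ct8.pkl","rb"));s=pickle.load(open("cs8.pkl","rb"));w=pickle.load(open("cw8.pkl","rb"))
def red(c,b):
    h=cv2.cvtColor(c["img"],cv2.COLOR_BGR2HSV).astype(int);m=((h[...,0]<8)|(h[...,0]>170))&(h[...,1]>140)&(h[...,2]>70);z=0*m;x0,x1,y0,y1=b;z[y0:y1,x0:x1]=m[y0:y1,x0:x1];y,x=np.nonzero(z);return x,y
x,y=red(t,(315,350,195,225));print("top",x.min(),x.max(),y.min(),y.max(),onz(t,x.mean(),y.mean(),.125))
x,y=red(s,(230,250,130,158));print("scene",x.min(),x.max(),y.min(),y.max(),np.round(proj(s,[.575,-.237,.1335]),1),np.round(proj(s,[.575,-.237,.0935]),1))
```

```text
[-2.050e-01  4.210e-01  1.469e+00 -1.000e-03  1.250e+00  1.366e+00] [-5.5900e-01  1.5328e+01 -2.0800e-01  2.0000e-03 -0.0000e+00 -1.1010e+00]
top 328 336 208 215 [ 0.57188628 -0.2349848   0.125     ]
scene 236 242 137 151 [238.1 138. ] [238.7 150.2]
```

```bash
python3 -m jog '[[-0.6,15.3,-0.2,0,0,-1.1],[-0.6,15.3,-0.2,0,0,-1.1],[-0.6,15.3,-0.2,0,0,-1.1],[-0.6,15.3,-0.2,0,0,-1.1],[-0.6,15.3,-0.2,0,0,-1.1],[-0.6,15.3,-0.2,0,0,-1.1],[-0.6,15.3,-0.2,0,0,-1.1],[-0.6,15.3,-0.2,0,0,-1.1]]' 65 40
python3 - <<'E'
from h import *
w=ctrl.camera("wrist");o=ctrl.get_obs();R=Ro.from_euler('xyz',o["eef_rot"])
h=cv2.cvtColor(w["img"],cv2.COLOR_BGR2HSV).astype(int);m=((h[...,0]<8)|(h[...,0]>170))&(h[...,1]>140)&(h[...,2]>50)
n,l,st,ce=cv2.connectedComponentsWithStats(m.astype(np.uint8))
for i in range(1,n):
    if st[i,4]>40:print(st[i],ce[i])
print("axis at knob top",proj(w,o["ee_pos"]+R.apply([0,0,o["ee_pos"][2]-.1335])),"expected knob top/bottom",proj(w,[.575,-.237,.1335]),proj(w,[.575,-.237,.0935]))
print(rows([.575,-.237,.2984],[np.pi,0,1.116]))
E
```

```text
time_s: 16.95
ee_pos: [0.5747, -0.2368, 0.3584]
eef_rot: [-3.141, 0.001, 1.105]
force: [-0.5, -0.2, -0.8]
grip_width: 0.0614
grip_force: 0.0
[233 196  28  39 863] [246.55504056 215.42062572]
axis at knob top [247.01972102 222.16843076] expected knob top/bottom [247.80711951 221.88799115] [247.85975357 205.7761237 ]
[ 3.000e-03  4.100e-02  6.001e+00 -1.000e-03  1.000e-03 -9.000e-03]
```

```bash
python3 -m jog '[[0,0,2,0,0,0],[0,0,4.5,0,0,0],[0,0,6,0,0,0],[0,0,6,0,0,0]]' | grep -E "force:|ee"
python3 -m jog '[[0,0,0,0,0,0],[0,0,0,0,0,0],[0,0,0,0,0,0],[0,0,0,0,0,0],[0,0,0,0,0,0]]' 0 40
python3 -m jog '[[0,0,-0.5,0,0,0],[0,0,-1.2,0,0,0],[0,0,-1.8,0,0,0],[0,0,-1.8,0,0,0]]'
```

```text
ee_pos: [0.5745, -0.2367, 0.297]
eef_rot: [-3.139, 0.001, 1.098]
force: [-0.1, -0.7, -0.3]
grip_force: 0.0
time_s: 17.9
ee_pos: [0.5749, -0.2369, 0.3]
eef_rot: [3.139, 0.001, 1.099]
force: [0.1, 1.2, -1.2]
grip_width: 0.0245
grip_force: 0.0
time_s: 18.3
ee_pos: [0.5749, -0.2368, 0.3188]
eef_rot: [3.139, 0.001, 1.099]
force: [1.1, 2.5, -2.3]
grip_width: 0.0172
grip_force: 40.0
```

```bash
python3 -m jog '[[0,0,-0.3,0,0,0],[0,0,-0.3,0,0,0]]' | grep -E "force:|ee|grip"
cat > arc.py <<'E'
from h import *
import sys
P=np.array([.6495,-.0845])
o=ctrl.get_obs();K=o["ee_pos"][:2]-P;s0=np.arctan2(-K[1],-K[0]);r=np.hypot(*K);print("swing",s0,"r",r,"z",o["ee_pos"][2],o["force"])
r=.17 if abs(r-.17)>.004 else r
for s in map(float,sys.argv[1:]):
    print(s,rows([P[0]-r*np.cos(s),P[1]-r*np.sin(s),o["ee_pos"][2]],[np.pi,0,o["eef_rot"][2]-(s0-s)])[[0,1,5]])
E
python3 arc.py 1.0 .89 .78 .67 .56 .46
```

```text
ee_pos: [0.5748, -0.2367, 0.3208]
eef_rot: [3.14, 0.001, 1.099]
force: [1.4, 2.2, -2.3]
grip_width: 0.0172
grip_force: 40.0
swing 1.1148764147013739 r 0.16955317341793968 z 0.32082931716622964 [ 1.44358149  2.18497652 -2.34313952]
1.0 [ 0.082 -1.945  0.115]
0.89 [ 0.368 -3.787  0.225]
0.78 [ 0.856 -5.586  0.335]
0.67 [ 1.537 -7.321  0.445]
0.56 [ 2.406 -8.971  0.555]
0.46 [  3.348 -10.38    0.655]
```

```bash
python3 -m jog '[[0.08,-1.95,0,0,0,0.115],[0.37,-3.79,0,0,0,0.225],[0.86,-5.59,0,0,0,0.335],[1.54,-7.32,0,0,0,0.445],[2.41,-8.97,0,0,0,0.555],[3.35,-10.38,0,0,0,0.655],[3.35,-10.38,0,0,0,0.655]]' | grep -E "force:|ee|grip"
python3 arc.py .36 .26 .16 .08 .02 .0
```

```text
ee_pos: [0.4969, -0.159, 0.3204]
eef_rot: [3.14, 0.001, 0.443]
force: [-3.6, -1.4, -2.1]
grip_width: 0.0174
grip_force: 40.0
swing 0.4540401302922327 r 0.16982084302410794 z 0.3204119286373176 [-3.59389295 -1.42891286 -2.09786327]
0.36 [ 0.058 -1.595  0.094]
0.26 [ 0.284 -3.278  0.194]
0.16 [ 0.677 -4.929  0.294]
0.08 [ 1.108 -6.217  0.374]
0.02 [ 1.499 -7.158  0.434]
0.0 [ 1.641 -7.466  0.454]
```

```bash
python3 -m jog '[[0.06,-1.6,0,0,0,0.094],[0.28,-3.28,0,0,0,0.194],[0.68,-4.93,0,0,0,0.294],[1.11,-6.22,0,0,0,0.374],[1.5,-7.16,0,0,0,0.434],[1.64,-7.47,0,0,0,0.454],[1.64,-7.47,0,0,0,0.454],[1.64,-7.47,0,0,0,0.454]]' | grep -E "force:|ee|grip"
python3 arc.py .0
python3 - <<'E'
from h import *
import pickle
w=ctrl.camera("wrist");pickle.dump(w,open("cw9.pkl","wb"))
h=cv2.cvtColor(w["img"],cv2.COLOR_BGR2HSV).astype(int);m=(h[...,0]>18)&(h[...,0]<33)&(h[...,1]>130)&(h[...,2]>60)
n,l,st,ce=cv2.connectedComponentsWithStats(m.astype(np.uint8))
for i in range(1,n):
    if st[i,4]>30:print("yellow",st[i],np.round(ce[i],1))
y0,x0=-.0847,.5145
for nm,X in(("lip",[.5145,-.0847-.0175,.0895]),("stop",[.5145,-.0847+.0175,.1015]),("notch",[.5145,-.0847,.0775])):print(nm,np.round(proj(w,X),1))
g=cv2.cvtColor(w["img"],cv2.COLOR_BGR2GRAY)
for v in(100,115,130,145):print(v," ".join(map(str,g[v,200:300:2])))
E
```

```text
ee_pos: [0.48, -0.0858, 0.3195]
eef_rot: [3.14, 0.003, -0.007]
force: [-7.6, 0.8, -3.3]
grip_width: 0.0172
grip_force: 40.0
swing 0.007611788454348443 r 0.16948241213084964 z 0.31953293109164094 [-7.55059161  0.7605068  -3.32470424]
0.0 [-0.001 -0.129  0.008]
yellow [502  88  10  24  70] [508.2 100.1]
yellow [498 120  13  25 107] [503.9 129.9]
yellow [261 145  22  39 773] [271.2 164.2]
yellow [207 146  27  42 919] [220.1 166.7]
yellow [496 148  10  12  34] [499.7 152.6]
yellow [286 275  12  68 339] [292.7 305.7]
yellow [199 315  11  17  55] [202.8 324.3]
yellow [306 362  12  12  36] [312.1 367.3]
yellow [135 366  14   8  34] [141.9 369.8]
lip [272.1 168.5]
stop [215.8 172. ]
notch [244.9 166. ]
100 254 253 253 254 254 253 253 254 248 255 255 255 255 255 255 255 247 236 236 234 234 234 235 237 238 238 237 235 232 235 176 183 181 181 181 179 136 125 163 157 155 157 158 159 157 159 156 156 157 151
115 253 253 253 253 253 253 253 253 252 253 253 253 252 253 254 253 251 235 235 233 231 234 232 236 236 236 235 234 232 234 177 163 161 165 166 157 156 155 165 154 157 156 157 160 157 157 156 159 158 150
130 253 253 252 253 253 253 253 253 253 252 253 252 252 253 254 253 251 234 234 232 230 232 232 233 235 234 234 234 229 230 251 252 252 252 253 251 251 251 252 253 151 158 155 159 155 158 158 155 158 150
145 253 253 253 253 253 253 252 253 254 254 189 189 184 188 193 191 197 234 234 231 227 230 229 232 232 232 234 230 228 228 168 132 136 131 124 128 129 193 255 246 154 154 155 159 161 155 153 155 155 154
```

Run:
```python
from h import *
import pickle
w=pickle.load(open("cw9.pkl","rb"))
h=cv2.cvtColor(w["img"],cv2.COLOR_BGR2HSV).astype(int);m=(h[...,0]>18)&(h[...,0]<33)&(h[...,1]>130)&(h[...,2]>60)
for v in(150,158,166,174,182):print(v,np.where(m[v,195:300])[0][[0,-1]]+195, "inner",[np.where(m[v,195:248])[0][-1:]+195,np.where(m[v,248:300])[0][:1]+248])
for v in(158,166,174):
    xs=np.where(m[v,195:300])[0]+195;L=xs.min();Rr=xs.max()+1;li=xs[xs<248].max()+1;ri=xs[xs>248].min()
    print("stop outer y",onz(w,L,v,.1015)[:2],"lip outer",onz(w,Rr,v,.0895)[:2],"bar edges y @.1065",onz(w,li,v,.1065)[1],onz(w,ri,v,.1065)[1])
for v in(115,130):print("bar far",onz(w,233,v,.1065)[:2],onz(w,260,v,.1065)[:2])
```

```text
150 [215 277] inner [array([232]), array([261])]
158 [207 282] inner [array([232]), array([261])]
166 [208 282] inner [array([233]), array([261])]
174 [207 282] inner [array([233]), array([261])]
182 [208 282] inner [array([227]), array([265])]
stop outer y [ 0.52302036 -0.06220587] lip outer [ 0.52119054 -0.10909881] bar edges y @.1065 -0.078030821712553 -0.09441364257962187
stop outer y [ 0.51818555 -0.06263057] lip outer [ 0.51606261 -0.10918855] bar edges y @.1065 -0.0785328934381916 -0.09442185047808249
stop outer y [ 0.51330343 -0.06184728] lip outer [ 0.51087495 -0.10927898] bar edges y @.1065 -0.07844914208649886 -0.09443003113074676
bar far [ 0.54792325 -0.07848034] [ 0.5478092  -0.09380159]
bar far [ 0.53957994 -0.07832622] [ 0.5394635  -0.09381114]
```

The bar is centred 0.7 mm from the notch's mid-line (outer prong edges are 47 mm apart, as specified). Lower and release.

```bash
python3 -m jog '[[0,-0.06,0.5,0,0,0],[0,-0.06,1.0,0,0,0],[0,-0.06,1.4,0,0,0],[0,-0.06,1.4,0,0,0]]' | grep -E "force:|ee|grip"
python3 -m jog '[[0,0,0.1,0,0,0],[0,0,0.2,0,0,0],[0,0,0.3,0,0,0],[0,0,0.3,0,0,0]]' | grep -E "force:|ee_"
```

```text
ee_pos: [0.48, -0.0854, 0.3051]
eef_rot: [3.14, 0.004, -0.007]
force: [-9.7, 0.7, -0.8]
grip_width: 0.0177
grip_force: 40.0
ee_pos: [0.4797, -0.0854, 0.3026]
force: [-16.6, -0.5, 5.4]
grip_force: 40.0
```

```bash
python3 -m jog '[[0,0,0,0,0,0],[0,0,0,0,0,0],[0,0,0,0,0,0],[0,0,0,0,0,0]]' 60 | grep -E "force:|ee_|grip"
python3 -m jog '[[0,0,-2,0,0,0],[0,0,-5,0,0,0],[0,0,-9,0,0,0],[-5,0,-13,0,0,0],[-10,0,-13,0,0,0],[-10,0,-13,0,0,0],[-10,0,-13,0,0,0]]' | grep -E "force:|ee_|grip"
python3 - <<'E'
from h import *
import pickle
w=ctrl.camera("wrist");s=ctrl.camera("scene");t=ctrl.camera("top");pickle.dump((w,s,t),open("c10.pkl","wb"))
def red(c,b):
    h=cv2.cvtColor(c["img"],cv2.COLOR_BGR2HSV).astype(int);m=((h[...,0]<8)|(h[...,0]>170))&(h[...,1]>140)&(h[...,2]>50);z=0*m;x0,x1,y0,y1=b;z[y0:y1,x0:x1]=m[y0:y1,x0:x1]
    n,l,st,ce=cv2.connectedComponentsWithStats(z.astype(np.uint8));i=1+np.argmax(st[1:,4]);return st[i],ce[i]
for nm,c in(("wrist",w),("scene",s),("top",t)):
    p=[proj(c,[.4795,-.0853,z]) for z in(.0935,.1135,.1335,.1455)];u,v=p[1];u,v=int(u),int(v);r=40 if nm=="wrist" else 14
    print(nm,red(c,(max(u-r,0),u+r,max(v-r,0),v+r)),np.round(p,1).tolist())
E
```

```text
ee_pos: [0.4805, -0.085, 0.3034]
force: [-0.4, -0.0, 0.3]
grip_width: 0.0457
grip_force: 0.0
ee_pos: [0.3793, -0.0836, 0.434]
force: [-0.2, -0.7, -0.2]
grip_width: 0.0562
grip_force: 0.0
wrist (array([239,  66,  21,  26, 425], dtype=int32), array([248.63529412,  77.94352941])) [[247.4, 81.7], [247.4, 79.2], [247.4, 76.3], [247.4, 74.4]]
scene (array([296, 154,   9,  16, 110], dtype=int32), array([299.74545455, 161.58181818])) [[299.0, 168.4], [299.5, 162.2], [300.0, 155.8], [300.3, 151.9]]
top (array([267, 248,  10,   6,  43], dtype=int32), array([271.76744186, 250.06976744])) [[271.5, 248.8], [271.7, 248.8], [271.9, 248.7], [272.1, 248.7]]
```

Run:
```python
from h import *
print(rows([.4797,-.085,.36],[np.pi,0,0]),ctrl.get_obs()["time_s"])
```

```text
[ 9.860e+00  2.400e-02  7.288e+00  1.000e-03 -1.000e-03 -9.000e-03] 22.1
```

```bash
python3 -m jog '[[5,0,2,0,0,0],[9.9,0,4,0,0,0],[9.9,0,7.3,0,0,0],[9.9,0,8.5,0,0,0],[9.9,0,9.2,0,0,0],[9.9,0,9.2,0,0,0],[9.9,0,9.2,0,0,0]]' 0 20 | grep -E "force:|ee_|width"
python3 -m jog '[[0,0,0.2,0,0,0],[0,0,0.3,0,0,0],[0,0,0.3,0,0,0]]' | grep -E "force:|ee_"
python3 -m jog '[[0,0,0.1,0,0,0],[0,0,0.2,0,0,0],[0,0,0.2,0,0,0]]' | grep -E "force:|ee_"
```

```text
ee_pos: [0.4791, -0.0848, 0.3426]
force: [-0.1, 0.4, 0.0]
grip_width: 0.004
grip_force: 0.0
ee_pos: [0.4791, -0.0847, 0.3386]
force: [0.1, 0.5, 0.1]
grip_force: 0.0
ee_pos: [0.4792, -0.0847, 0.3361]
force: [0.3, -0.0, -0.7]
grip_force: 0.0
```

```bash
for k in a; do python3 -m jog '[[0,0,0.1,0,0,0],[0,0,0.1,0,0,0]]' | grep -E "force:|ee_"; done
python3 -m jog '[[0,0,0.1,0,0,0],[0,0,0.1,0,0,0]]' | grep -E "force:|ee_"
python3 -m jog '[[0,0,0.1,0,0,0],[0,0,0.1,0,0,0]]' | grep -E "force:|ee_"
python3 -m jog '[[0,0,0.1,0,0,0],[0,0,0.1,0,0,0]]' | grep -E "force:|ee_"
```

```text
ee_pos: [0.4792, -0.0847, 0.3351]
force: [-0.2, -0.1, 0.2]
grip_force: 0.0
ee_pos: [0.4792, -0.0847, 0.3341]
force: [-0.6, -0.1, 0.0]
grip_force: 0.0
ee_pos: [0.4792, -0.0847, 0.3331]
force: [0.2, -0.5, 0.7]
grip_force: 0.0
ee_pos: [0.4792, -0.0847, 0.3321]
force: [0.6, 0.2, 0.2]
grip_force: 0.0
```

```bash
python3 -m jog '[[0,0,0.1,0,0,0],[0,0,0.1,0,0,0]]' | grep -E "force:|ee_"
python3 -m jog '[[0,0,0.1,0,0,0],[0,0,0.1,0,0,0]]' | grep -E "force:|ee_"
```

```text
ee_pos: [0.4792, -0.0847, 0.3312]
force: [0.6, 0.1, 1.4]
grip_force: 0.2
ee_pos: [0.4792, -0.0847, 0.3303]
force: [-1.3, -0.7, 2.6]
grip_force: 1.1
```

```bash
python3 -m jog '[[0,0,0.1,0,0,0],[0,0,0.1,0,0,0]]' | grep -E "force:|ee_|width"
python3 -m jog '[[0,0,0.1,0,0,0],[0,0,0.1,0,0,0]]' | grep -E "force:|ee_|width"
```

```text
ee_pos: [0.4791, -0.0848, 0.3296]
force: [-5.0, 0.4, 7.7]
grip_width: 0.0
grip_force: 4.2
ee_pos: [0.479, -0.0848, 0.329]
force: [-9.3, 0.2, 14.7]
grip_width: 0.0004
grip_force: 7.6
```

```bash
python3 -m jog '[[0,0,-1,0,0,0],[0,0,-4,0,0,0],[0,0,-8,0,0,0],[-5,0,-11,0,0,0],[-10,0,-11,0,0,0],[-10,0,-11,0,0,0],[-10,0,-11,0,0,0],[-10,0,-11,0,0,0]]' | grep -E "time|force:|ee_"
python3 - <<'E'
from h import *
import pickle
s=ctrl.camera("scene");t=ctrl.camera("top");w0,s0,t0=pickle.load(open("c10.pkl","rb"));d=pickle.load(open("c0.pkl","rb"))
for n,a,b in(("scene",s0["img"],s["img"]),):
    D=np.abs(a.astype(int)-b).max(2)[130:260,200:330]>60;print("change near clamp px",D.sum())
def hs(c,f,b):
    h=cv2.cvtColor(c["img"],cv2.COLOR_BGR2HSV).astype(int);m=f(h[...,0],h[...,1],h[...,2]);z=0*m;x0,x1,y0,y1=b;z[y0:y1,x0:x1]=m[y0:y1,x0:x1];y,x=np.nonzero(z);return len(x),np.round([x.mean(),y.mean()],1).tolist(),x.min(),x.max(),y.min(),y.max()
red=lambda h,s,v:((h<8)|(h>170))&(s>140)&(v>50)
yel=lambda h,s,v:(h>18)&(h<35)&(s>120)&(v>110)
blu=lambda h,s,v:(h>95)&(h<125)&(s>100)&(v>60);grn=lambda h,s,v:(h>50)&(h<80)&(s>100)&(v>50)
print("knob",hs(s,red,(285,315,145,180)));print("plate yellow scene",hs(s,yel,(235,283,160,215)),np.round([proj(s,[.581+a,-.0848+b,.063]) for a,b in((-.03,.018),(.03,.018),(.03,-.018))],1).tolist())
for nm,f,b in(("redplate",red,(330,390,270,310)),("green",grn,(205,245,140,165)),("blue",blu,(235,265,125,160)),("spool",blu,(280,325,295,345)),("driver",red,(175,225,240,275))):print(nm,hs(d["scene"],f,b)[:2],hs(s,f,b)[:2])
E
```

```text
time_s: 25.8
ee_pos: [0.3799, -0.0837, 0.4383]
force: [-0.6, -0.7, -0.1]
grip_force: 0.0
change near clamp px 0
knob (111, [299.8, 161.6], np.int64(296), np.int64(304), np.int64(154), np.int64(169))
plate yellow scene (98, [264.8, 192.1], np.int64(238), np.int64(282), np.int64(169), np.int64(204)) [[279.2, 190.7], [258.7, 198.9], [251.5, 190.6]]
redplate (398, [359.3, 291.2]) (398, [359.3, 291.2])
green (127, [224.8, 150.4]) (125, [224.8, 150.2])
blue (131, [245.8, 139.9]) (172, [244.2, 140.4])<stdin>:7: RuntimeWarning: Mean of empty slice.
  ret = ret.dtype.type(ret / rcount)
Traceback (most recent call last):
ValueError: zero-size array to reduction operation minimum which has no identity
```

```bash
python3 -c "
from station import ctrl
print(ctrl.hand_in())"
```

```text
the job is handed in; nothing more can be done
None
```

I handed the job in at about 26 s: the thin and mid plates are stacked flat and centred on the white coil, the latch bar is home in the notch (pressing the knob did not move it), and the thick plate is still in the rack. The coils I checked in the pictures had not moved; I did not re-measure the spool or screwdriver at the end, but nothing touched them.

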